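# Pack and latch the jewellery case

### The job

Slide the silver comb lengthwise, lying flat, all the way home into the brass sleeve in the jewellery case's tray, then shut the mirrored lid fully, and only then turn the brass turnbutton round so that it points straight in across the lid and keeps it shut. Leave the perfume bottles standing where they are.

Things in the scene. Friction and masses are not known exactly. Their poses are not given: they have to be found in the camera images.
- case: Fixed tan open box 130 (x) x 230 (y) x 62 high, walls 6. Origin: centre of its underside, on the dressing top; +x points to the hinge side, +y left. Tray floor 40 up, 22 below the rim; inside x -59..59, y -109..109. Ring roll 10 high on the tray at x 42..58, y -80..20. Latch block 69 high outside the front wall, x -64..-86, y -13..13.
- sleeve_mouth (a point): On the case: middle of the brass comb sleeve's mouth, at tray-floor height (case x -8, y 49, z 40), axes as the case. The sleeve is a flat roofed tunnel running 60 from here in +y to the end wall (the stop); inside 31 wide (x), 11 high; outside 39 wide, 14 high. Two flared cheeks reach 10 out of the mouth (to y 39).
- lid_hinge (a point): On the case: middle of the lid's hinge line, which runs along the case's y at the far rim (case coordinates x +65, y 0, z 62).
- lid (a joint): Lid angle, rad: 0 shut on the rim, grows as it swings up and back from the front, 1.57 upright, 1.9 at most. Mirror-faced lid 130 from hinge to free edge, 230 wide, 7 thick (shut: 62 to 69 above the dressing top). Stiff hinge: it stays where it is left; 3 to 5 N at the free edge moves it.
- lid_edge (a point): On the lid: middle of its free edge, mid-thickness, 130 from the hinge line; shut it lies at case x -65.
- latch_pivot (a point): On the case: the turnbutton's vertical pivot, on top of the latch block at the middle of the case's front (case coordinates x -75, y 0, z 71).
- latch (a joint): Turnbutton angle, rad: 0 points straight out from the case's front (-x of the case), grows counter-clockwise from above (+1.57 points to -y of the case); +3.14 or -3.14 points straight in across the lid. Either way round will do; stops at +-3.2. It stays where left and turns with about 1 N at its tip.
- latch_tip (a point): Free end of the turnbutton: a brass bar 42 long from the pivot, 12 wide, 14 high (71 to 85 above the dressing top); this point is at mid-height of its end, 78 above the dressing top.
- comb: Silver plastic comb lying flat and loose, 110 (its x, lengthwise) x 28 (its y) x 8 thick; solid enough to grip across the 28. Origin: centre of its underside. Either end may go in first. Mass about 30 g. Fully home in the sleeve, 60 of its length is inside and 50 sticks out over the tray.
- bottle_a: Bystander: square amber perfume bottle 36 x 36, 105 high with its cap, standing beside the case's front. Origin: centre of its underside.
- bottle_b: Bystander: round smoke-glass perfume bottle 40 across, 90 high with its cap, standing beside the case's front. Origin: centre of its underside.
- bottle_c: Bystander: small round amber perfume bottle 36 across, 52 high with its cap, standing close beside the comb. Origin: centre of its underside.
- bottle_d: Bystander: flat smoke-glass perfume bottle 34 (x) x 60 (y), 116 high with its cap, standing on the glass tray. Origin: centre of its underside.
- tray: Fixed rose glass tray 130 (x) x 240 (y), floor 6 thick, rim 12 high. Origin: centre of its underside.

How it is judged (in metres and radians):
On the way, in this order (a step that is already met when the one before it is completed fails the run):
1. the comb lies home in the sleeve with the lid still open (y of comb in the frame of sleeve_mouth above -0.002 m and x of comb in the frame of sleeve_mouth between -0.005 and 0.005 m and z of comb in the frame of sleeve_mouth below 0.005 m and angle between the x axis of comb and the y axis of case, either way round below 0.1 rad and value of joint lid above 0.5 rad), for 0.2 s.
2. the lid is shut (value of joint lid below 0.04 rad), for 0.1 s.
3. the turnbutton points in across the lid ((value of joint latch above 2.84 rad or value of joint latch below -2.84 rad)), for 0.1 s.
At the end, for the whole second after the job is handed in: The comb lies flat and still in the sleeve within 7 mm of its stop, the lid is shut (within 0.04 rad), and the turnbutton points in across the lid, within 0.3 rad of square; the bottles stand within 20 mm of where they were (y of comb in the frame of sleeve_mouth above -0.002 m and x of comb in the frame of sleeve_mouth between -0.005 and 0.005 m and z of comb in the frame of sleeve_mouth below 0.005 m and angle between the x axis of comb and the y axis of case, either way round below 0.1 rad and linear speed of comb below 0.02 m/s and value of joint lid below 0.04 rad and (value of joint latch above 2.84 rad or value of joint latch below -2.84 rad)); the robot touches nothing.
It fails at once if a perfume bottle is shifted by more than 20 mm (distance of any of bottle_a, bottle_b, bottle_c, bottle_d from where it was at the start of the episode above 0.02 m).
It fails at once if a perfume bottle is tipped by more than 0.5 rad (angle between any of bottle_a, bottle_b, bottle_c, bottle_d's own z axis and vertical above 0.5 rad).
It also fails if it takes over 69 s, if anything falls off the work surface, if the arm or the gripper's body presses on something with over 40 N, if the wrist force passes 120 N, or if a joint passes its speed limit or range.

### The arm

A 6-joint arm with a two-finger parallel gripper is mounted at the origin on the work surface. World frame = base frame: x ahead of the robot, y to its left, z up, the work surface at z = 0. Lengths are in m, angles in degrees, forces in N, time in s.
With the tool pointing down it reaches from about 0.375 to 0.9 m from the base axis. Payload 3.1 kg.
Tool frame: the origin (TCP) lies on the front face of the gripper's body, between the roots of the fingers; the fingertips stand 70 mm ahead of it and the grasp point (between the pads) lies 51 mm ahead of it (bot.tip_extent is the distance from the TCP to the fingertips, in m); z points along the fingers, x is the direction in which the jaws open and shut, and the axes are right-handed (so a half turn about z gives the same grasp; the last joint's range is limited). The gripper opens to 87 mm and grips with 3 to 60 N. Pads are 19 mm wide; open, the fingers measure 117 mm over their backs; the gripper's body (75 mm by 190 mm) begins 51 mm behind the grasp point.
Start: joints at [53.944, 30.224, 82.088, -0, 67.689, -10.227], TCP at [0.272, 0.563, 0.292] pointing down, gripper open.
Joint ranges: [-176.69, 176.69], [-43.24, 126.21], [12.49, 139.97], [-82, 262], [0, 151.66], [-163.58, 163.58]. Speed limits (degrees/s): [159.86, 159.86, 180, 180, 180, 180].

### API

Orientations are given as a 3x3 rotation matrix whose columns are the frame's x, y, z axes.
In Python, from rig import bot, viewer, ticket gives the robot as it stands. The module is installed in compiled form; this text tells all that it offers.
- The arm moves only by the tool arm_command, never from a script. Its argument "targets" is a list of rows, each an object with "rot": the turn, a rotation vector about the tool's x, y, z in degrees, a list of three; "offset": the shift along the tool's x, y, z in cm, a list of three; "gripper": the closure, from 0 (fully open) to 1 (shut). A call has 1 to 8 rows; each row is the pose to reach, as a shift and turn from the pose commanded when the call began, along the tool's axes at that moment; what a row does not reach only later rows make up. A row lasts 1/10 s, in which the tool goes at most 50 mm and 8.59 degrees, less where a joint would pass 70% of its speed; a pose out of reach is approached as far as the arm can. A call with a gripper value outside its range is refused whole. The fingers move at their own pace and stop on an object; the grip force is fixed at half the most. Time passes only in rows, so rows that repeat a pose let the fingers close. It gives the time, the measured TCP pose, the force and the opening at its end, in the units of the state.
- bot.read_state(): the state, without advancing time (a new reading comes with each control period).
- viewer.capture(name): name is "scene" or "top" or "wrist"; returns a dict with "frame" (384x512x3 uint8, red, green, blue), "fx", "fy", "cx", "cy" (pixels), "view" (4x4, takes a point from world to camera coordinates). Camera axes: x right, y down, z forward; pixel columns grow to the right and rows downward; lengths in m; the calibration is good to about 2 mm. A picture is of the moment at which its call begins. There is no depth.
- ticket.hand_in(): hands the job in, once; it reports no verdict.
The state is a dict: "time_s": time; "joint_positions": joint angles; "qvel": joint speeds; "tau": joint torques, N m; "position": TCP position; "tcp_rot": TCP orientation; "force": force on the tool from outside, world axes, zero at the start; "moment": the same for the moment, N m; "opening": opening from 0.0 (shut) to 1.0 (fully open).
Only numpy, scipy, OpenCV 4.12 (cv2) and the standard library are available. Lean on these libraries where they do the work, as an engineer would, in place of code of your own. Each camera call takes 0.05 s, during which the arm holds its last target. There are 200 camera calls.

## Working session

There is one attempt and no reset: what is moved stays moved. The work goes in short steps, Python scripts to look and compute and a tool call to move; the robot and the scene stay as the last step left them, time stands still between calls to the robot, and variables do not carry over. Pictures are saved under pics/ and viewed, about 8 in all and at most 12, crops included, and the job is handed in when it is done.

Besides the shell and the picture viewer there is one more tool, called after "Emit:" by a JSON object that holds its "name" and its "arguments", one argument or row to a line. arm_command: Moves the arm, as the interface text tells. Its arguments: {"type":"object","properties":{"targets":{"type":"array"}},"required":["targets"]}

```bash
mkdir -p pics
cat > h.py <<'E'
import numpy as np, cv2, pickle
from rig import bot, viewer, ticket
def cap(n,out=None):
    c=viewer.capture(n)
    if out: cv2.imwrite('pics/'+out+'.png',c['frame'][:,:,::-1]); pickle.dump(c,open('pics/'+out+'.pkl','wb'))
    return c
def proj(c,P):
    P=np.atleast_2d(P); V=np.array(c['view']); q=P@V[:3,:3].T+V[:3,3]
    return np.c_[c['fx']*q[:,0]/q[:,2]+c['cx'],c['fy']*q[:,1]/q[:,2]+c['cy']]
def unproj(c,uv,z):
    uv=np.atleast_2d(uv).astype(float); V=np.array(c['view']);R=V[:3,:3];o=-R.T@V[:3,3]
    d=np.c_[(uv[:,0]-c['cx'])/c['fx'],(uv[:,1]-c['cy'])/c['fy'],np.ones(len(uv))]@R
    return o+d*((z-o[2])/d[:,2])[:,None]
E
python3 - <<'E'
from h import *
for n in ('scene','top'):
    c=cap(n,n+'0'); V=np.array(c['view']); print(n,c['fx'],-V[:3,:3].T@V[:3,3],V[2,:3])
a=cv2.imread('pics/top0.png'); cv2.imwrite('pics/top0b.png',cv2.resize(a,(800,600),interpolation=cv2.INTER_CUBIC))
a=cv2.imread('pics/scene0.png'); cv2.imwrite('pics/scene0b.png',cv2.resize(a,(800,600),interpolation=cv2.INTER_CUBIC))
s=bot.read_state(); print(s['tcp_rot'],s['position'],s['time_s'],s['opening'])
E
```

```text
scene 420.9067433162025 [1.07667056 0.44989624 0.8641958 ] [-0.49022628 -0.47014951 -0.73391937]
top 451.290870139699 [ 0.39306916 -0.08326182  1.05131105] [ 0.1733274   0.01107363 -0.984802  ]
[[ 4.35693825e-01  9.00094236e-01 -1.12120430e-03]
 [ 9.00092878e-01 -4.35695154e-01 -1.59466975e-03]
 [-1.92385633e-03 -3.14400240e-04 -9.99998100e-01]] [0.27198163 0.56213816 0.29136106] 0.1 0.9979963886331034
```

View pics/top0b.png

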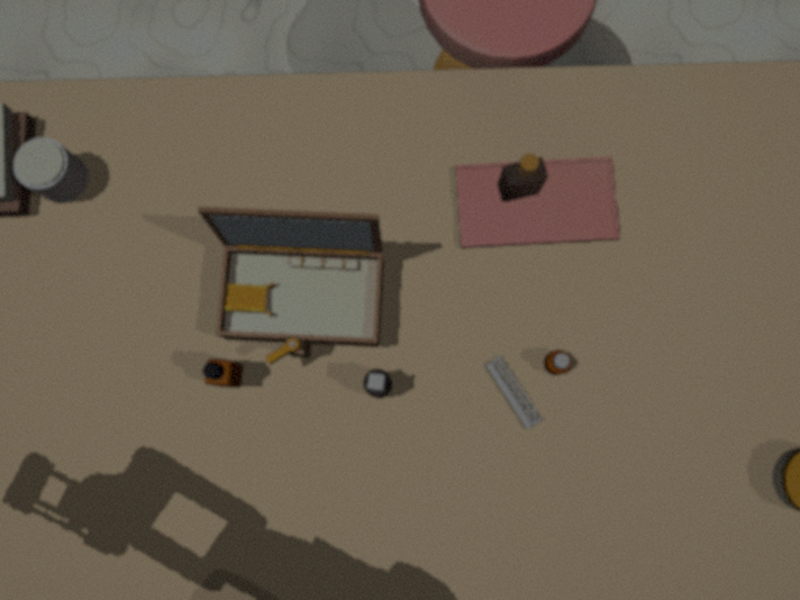

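View pics/scene0b.png

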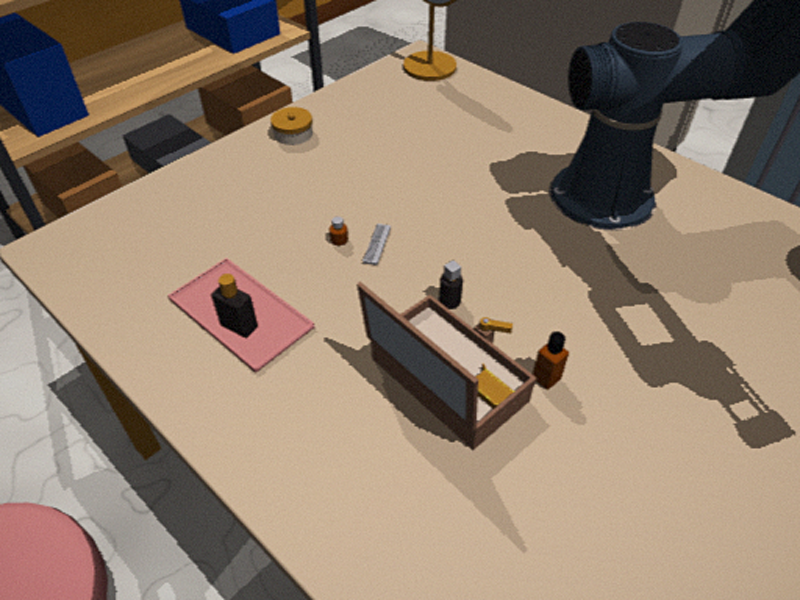

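The top view (800x600) shows the case with rim corners near (222,337), (380,343), the lid open, the sleeve at (248,298), the turnbutton pointing from (295,346) to (270,360), the comb at (515,392), and the bottles at (220,372), (377,382), (557,362) and (522,178). The scene view agrees. Next I'll enlarge the case and comb.

Run:
```python
import cv2,numpy as np
a=cv2.imread('pics/top0.png')
f=lambda x0,x1,y0,y1,s:cv2.resize(a[y0:y1,x0:x1],None,fx=s,fy=s,interpolation=cv2.INTER_CUBIC)
A=f(125,255,130,255,4); B=f(305,375,215,280,4)
o=np.zeros((600,800,3),np.uint8); o[:500,:520]=A; o[:260,520:800]=B
o=cv2.convertScaleAbs(o,alpha=1.6)
cv2.imwrite('pics/crop1.png',o)
```

```text
(no output)
```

View pics/crop1.png

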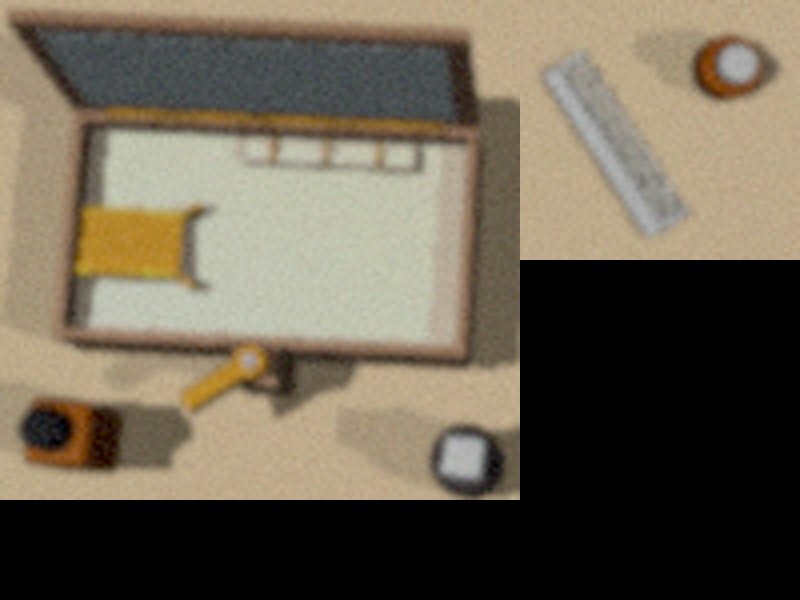

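```bash
cat > fit.py <<'E'
from h import *
from scipy.optimize import least_squares
def fit(c,obj,uv,x0):
    obj=np.array(obj,float);uv=np.array(uv,float)
    T=lambda p:np.c_[p[0]+np.cos(p[2])*obj[:,0]-np.sin(p[2])*obj[:,1],p[1]+np.sin(p[2])*obj[:,0]+np.cos(p[2])*obj[:,1],obj[:,2]]
    r=least_squares(lambda p:(proj(c,T(p))-uv).ravel(),x0)
    return r.x,r.fun.reshape(-1,2).round(2)
E
python3 - <<'E'
from fit import *
c=pickle.load(open('pics/top0.pkl','rb'))
K=lambda a,x0,y0:np.array([x0,y0])+(np.array(a)+.5)/4-.5
obj=np.array([[-65,115,62],[-65,-115,62],[-8+19.5,109,54],[-8-19.5,109,54],[-8+19.5,49,54],[-8-19.5,49,54],[-75,0,85],[65,-115,62]])/1000
uv=K([[62,341],[466,357],[82,208],[76,275],[186,210],[183,279],[250,358],[478,130]],125,130)
p,r=fit(c,obj,uv,[.5,.1,0]);print('case',p,np.degrees(p[2]));print(r.tolist())
obj=np.array([[55,14,8],[55,-14,8],[-55,-14,8],[-55,14,8]])/1000
uv=K(np.array([[543,72],[585,50],[690,213],[652,237]])-[520,0],305,215)
q,r=fit(c,obj,uv,[.4,-.2,.5]);print('comb',q,np.degrees(q[2]));print(r.tolist())
print('tip',unproj(c,K([[187,401]],125,130),.085))
print('bottle a base,b,c',unproj(c,K([[70,470],[468,490]],125,130),0.0),unproj(c,K([[733-520,70]],305,215),.045))
for z in(.062,.069):print(unproj(c,K([[12,18],[470,40]],125,130),.18))
E
```

```text
case [ 0.57545699  0.07436466 -0.06350761] -3.638718170409365
[[-1.85, -0.43], [0.86, -0.04], [-0.2, -0.27], [-0.22, 0.02], [0.2, 0.3], [-0.39, 0.12], [0.81, 0.9], [0.75, -0.73]]
comb [ 0.43306515 -0.23171607  0.53895513] 30.87985456367586
[[0.22, 0.43], [-0.11, -0.51], [0.33, -0.28], [-0.45, 0.36]]
tip [[0.48013055 0.11460814 0.085     ]]
bottle a base,b,c [[ 0.44912178  0.19958231  0.        ]
 [ 0.43299398 -0.03146509  0.        ]] [[ 0.47014873 -0.2925007   0.045     ]]
[[ 0.66618106  0.18611097  0.18      ]
 [ 0.64924784 -0.0442913   0.18      ]]
[[ 0.66618106  0.18611097  0.18      ]
 [ 0.64924784 -0.0442913   0.18      ]]
```

```bash
cat > go.py <<'E'
from h import *
from scipy.spatial.transform import Rotation as R
def Rd(yaw,tilt=0):  # tool down, tool x at yaw (deg); tilt about tool y
    c,s=np.cos(np.radians(yaw)),np.sin(np.radians(yaw))
    M=np.array([[c,s,0],[s,-c,0],[0,0,-1.]]); return M@R.from_euler('y',tilt,degrees=True).as_matrix()
def go(pos,yaw,tilt=0,st=None):
    s=st or bot.read_state(); M=np.array(s['tcp_rot']); 
    print('off cm',(M.T@(np.array(pos)-s['position'])*100).round(2),'rot',R.from_matrix(M.T@Rd(yaw,tilt)).as_rotvec(degrees=True).round(2))
E
python3 -c "
from go import *
go([.45,.2,.292],10)"
```

```text
off cm [-2.484e+01  3.180e+01 -3.000e-02] rot [4.000e-02 1.100e-01 5.417e+01]
```

Emit:
{"name": "arm_command", "arguments": {
  "targets": [
    {"offset": [-24.8, 31.8, 0], "rot": [0, 0.1, 54], "gripper": 0.4},
    {"offset": [-24.8, 31.8, 0], "rot": [0, 0.1, 54], "gripper": 0.4},
    {"offset": [-24.8, 31.8, 0], "rot": [0, 0.1, 54], "gripper": 0.4},
    {"offset": [-24.8, 31.8, 0], "rot": [0, 0.1, 54], "gripper": 0.4},
    {"offset": [-24.8, 31.8, 0], "rot": [0, 0.1, 54], "gripper": 0.4},
    {"offset": [-24.8, 31.8, 0], "rot": [0, 0.1, 54], "gripper": 0.4},
    {"offset": [-24.8, 31.8, 0], "rot": [0, 0.1, 54], "gripper": 0.4},
    {"offset": [-24.8, 31.8, 0], "rot": [0, 0.1, 54], "gripper": 0.4}
  ]
}}

```text
time_s: 0.9
position: [0.4494, 0.2018, 0.2921]
tcp_rot: [[0.984, 0.176, 0.001], [0.176, -0.984, 0.001], [0.001, -0.001, -1.0]]
force: [0.7, 0.2, -0.2]
opening: 0.603
```

```bash
python3 -c "
from go import *
print(bot.read_state()['joint_positions'],bot.read_state()['opening'])
cap('wrist','w0')
go([.407,-.247,.23],-59.1)"
```

```text
[1.11405385e+01 2.00580999e+01 1.00760228e+02 5.51253245e-02
 5.91139018e+01 9.80928595e-01] 0.6026861399267628
off cm [-12.24  42.78   6.39] rot [ 0.1  -0.39 69.  ]
```

View pics/w0.png

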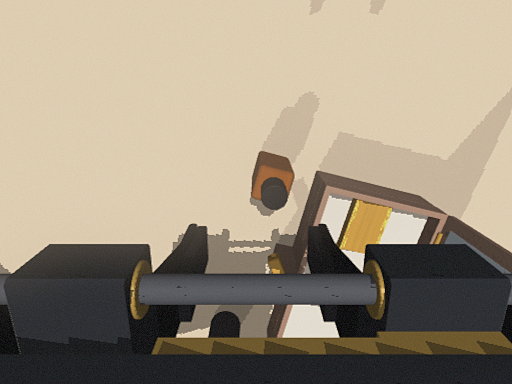

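The wrist view shows the body is wide along the jaw axis (image left–right, 190 mm). With the jaws along case x at the sleeve it would hit the lid. So I'll set the comb down nearer the case front, square it with two open fingers, then push it in from its tail end.

Run:
```python
from fit import *
c=pickle.load(open('pics/top0.pkl','rb'))
K=lambda a,x0,y0:np.array([x0,y0])+(np.array(a)+.5)/4-.5
uv=K([[8,12],[468,34]],125,130); x,y,w=.5755,.0744,-.0635
for a in (1.57,1.65,1.7,1.75,1.8,1.85,1.9):
    o=[]
    for yy in(.115,-.115):
        X=.065-.130*np.cos(a)+.007*np.sin(a); Z=.062+.13*np.sin(a)+.007*np.cos(a)
        o.append([x+np.cos(w)*X-np.sin(w)*yy,y+np.sin(w)*X+np.cos(w)*yy,Z])
    print(a,(proj(c,o)-uv).round(1).tolist())
```

```text
1.57 [[-0.2, 5.3], [0.6, 4.3]]
1.65 [[0.4, 0.5], [0.9, -0.6]]
1.7 [[0.9, -2.5], [1.1, -3.6]]
1.75 [[1.4, -5.3], [1.3, -6.5]]
1.8 [[1.9, -8.1], [1.5, -9.3]]
1.85 [[2.5, -10.8], [1.7, -11.9]]
1.9 [[3.1, -13.3], [1.9, -14.5]]
```

Emit:
{"name": "arm_command", "arguments": {
  "targets": [
    {"offset": [-12.2, 42.8, 5], "rot": [0, 0, 69], "gripper": 0.4},
    {"offset": [-12.2, 42.8, 5], "rot": [0, 0, 69], "gripper": 0.4},
    {"offset": [-12.2, 42.8, 5], "rot": [0, 0, 69], "gripper": 0.4},
    {"offset": [-12.2, 42.8, 5], "rot": [0, 0, 69], "gripper": 0.4},
    {"offset": [-12.2, 42.8, 5], "rot": [0, 0, 69], "gripper": 0.4},
    {"offset": [-12.2, 42.8, 5], "rot": [0, 0, 69], "gripper": 0.4},
    {"offset": [-12.2, 42.8, 5], "rot": [0, 0, 69], "gripper": 0.4},
    {"offset": [-12.2, 42.8, 5], "rot": [0, 0, 69], "gripper": 0.4}
  ]
}}

```text
time_s: 1.75
position: [0.4087, -0.1934, 0.2468]
tcp_rot: [[0.516, -0.857, 0.001], [-0.857, -0.516, 0.001], [-0.001, -0.002, -1.0]]
force: [0.8, -0.4, -0.1]
opening: 0.6
```

Emit:
{"name": "arm_command", "arguments": {
  "targets": [
    {"offset": [0, 0, 0], "rot": [0, 0, 0.3], "gripper": 0.4},
    {"offset": [0, 0, 0], "rot": [0, 0, 0.3], "gripper": 0.4}
  ]
}}

```text
time_s: 1.95
position: [0.4089, -0.1926, 0.2467]
tcp_rot: [[0.515, -0.857, 0.0], [-0.857, -0.515, 0.002], [-0.002, -0.001, -1.0]]
force: [0.5, 0.3, 0.2]
opening: 0.599
```

```bash
python3 -c "
from go import *
c=cap('wrist','w1')
P=[[.433+np.cos(.539)*a-np.sin(.539)*b,-.2317+np.sin(.539)*a+np.cos(.539)*b,.008] for a,b in((.055,.014),(.055,-.014),(-.055,-.014),(-.055,.014))]
print(proj(c,P).round(1))
go([.407,-.247,.15],-59.1)"
```

```text
[[293.1 108.4]
 [322.6 108.4]
 [316.4 215.9]
 [289.6 215.9]]
off cm [4.7  3.04 9.66] rot [-0.07  0.13  0.2 ]
```

View pics/w1.png

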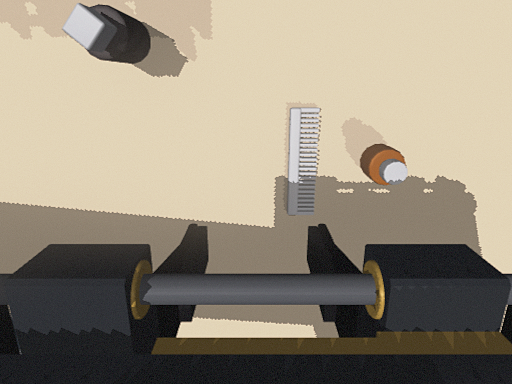

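The wrist view puts the comb's corners at (290,107), (321,106), (316,214) and (288,214), within 2 px of my prediction, and bottle_c at (385,165). I'll descend onto the tail of the comb.

Emit:
{"name": "arm_command", "arguments": {
  "targets": [
    {"offset": [4.7, 3.0, 4], "rot": [0, 0, 0.2], "gripper": 0.4},
    {"offset": [4.7, 3.0, 9.6], "rot": [0, 0, 0.2], "gripper": 0.4},
    {"offset": [4.7, 3.0, 9.6], "rot": [0, 0, 0.2], "gripper": 0.4},
    {"offset": [4.7, 3.0, 13], "rot": [0, 0, 0.2], "gripper": 0.4},
    {"offset": [4.7, 3.0, 16.5], "rot": [0, 0, 0.2], "gripper": 0.4},
    {"offset": [4.7, 3.0, 16.5], "rot": [0, 0, 0.2], "gripper": 0.4}
  ]
}}

```text
time_s: 2.6
position: [0.4068, -0.2437, 0.0788]
tcp_rot: [[0.517, -0.856, -0.006], [-0.856, -0.517, 0.008], [-0.01, 0.001, -1.0]]
force: [-0.3, -0.2, -0.4]
opening: 0.599
```

```bash
python3 -c "
from go import *
go([.407,-.247,.0725],-59.1)"
```

```text
off cm [0.3  0.15 0.63] rot [0.04 0.56 0.21]
```

Emit:
{"name": "arm_command", "arguments": {
  "targets": [
    {"offset": [0, 0, 0.3], "rot": [0, 0, 0], "gripper": 0.4},
    {"offset": [0, 0, 0.6], "rot": [0, 0, 0], "gripper": 0.4},
    {"offset": [0, 0, 0.6], "rot": [0, 0, 0], "gripper": 0.4}
  ]
}}

```text
time_s: 2.9
position: [0.4089, -0.2474, 0.0775]
tcp_rot: [[0.515, -0.857, 0.003], [-0.857, -0.515, -0.001], [0.003, -0.002, -1.0]]
force: [-0.1, -0.1, -0.1]
opening: 0.601
```

```bash
python3 -c "
from go import *
go([.407,-.247,.0725],-59.1)"
```

```text
off cm [-0.13  0.15  0.5 ] rot [-0.14 -0.15  0.08]
```

Emit:
{"name": "arm_command", "arguments": {
  "targets": [
    {"offset": [-0.1, 0.1, 0.45], "rot": [0, 0, 0], "gripper": 0.4},
    {"offset": [-0.1, 0.1, 0.45], "rot": [0, 0, 0], "gripper": 0.4},
    {"offset": [-0.1, 0.1, 0.45], "rot": [0, 0, 0], "gripper": 1},
    {"offset": [-0.1, 0.1, 0.45], "rot": [0, 0, 0], "gripper": 1},
    {"offset": [-0.1, 0.1, 0.45], "rot": [0, 0, 0], "gripper": 1},
    {"offset": [-0.1, 0.1, 0.45], "rot": [0, 0, 0], "gripper": 1},
    {"offset": [-0.1, 0.1, 0.45], "rot": [0, 0, 0], "gripper": 1},
    {"offset": [-0.1, 0.1, 0.45], "rot": [0, 0, 0], "gripper": 1}
  ]
}}

```text
time_s: 3.7
position: [0.4067, -0.247, 0.0716]
tcp_rot: [[0.514, -0.858, 0.001], [-0.858, -0.514, 0.001], [-0.0, -0.002, -1.0]]
force: [-0.6, -0.4, 0.8]
opening: 0.316
```

Emit:
{"name": "arm_command", "arguments": {
  "targets": [
    {"offset": [0, 0, -2], "rot": [0, 0, 0], "gripper": 1},
    {"offset": [0, 0, -6], "rot": [0, 0, 0], "gripper": 1},
    {"offset": [0, 0, -11], "rot": [0, 0, 0], "gripper": 1},
    {"offset": [0, 0, -16], "rot": [0, 0, 0], "gripper": 1},
    {"offset": [0, 0, -16], "rot": [0, 0, 0], "gripper": 1}
  ]
}}

```text
time_s: 4.2
position: [0.4091, -0.2494, 0.2373]
tcp_rot: [[0.514, -0.858, 0.011], [-0.858, -0.514, -0.009], [0.013, -0.005, -1.0]]
force: [1.0, -0.3, -0.4]
opening: 0.313
```

```bash
cat >> go.py <<'E'
CASE=[.5755,.0744,-.0635]
def W(X,Y,Z):  # case mm -> world m
    x,y,w=CASE; X/=1000;Y/=1000; c,s=np.cos(w),np.sin(w); return [x+c*X-s*Y,y+s*X+c*Y,Z/1000]
E
python3 -c "
from go import *
go(W(-50,-48,235),-3.6)"
```

```text
off cm [-18.1  -24.07   0.12] rot [  0.1   -0.85 -55.46]
```

Emit:
{"name": "arm_command", "arguments": {
  "targets": [
    {"offset": [-18.1, -24.1, 0], "rot": [0, 0, -55.4], "gripper": 1},
    {"offset": [-18.1, -24.1, 0], "rot": [0, 0, -55.4], "gripper": 1},
    {"offset": [-18.1, -24.1, 0], "rot": [0, 0, -55.4], "gripper": 1},
    {"offset": [-18.1, -24.1, 0], "rot": [0, 0, -55.4], "gripper": 1},
    {"offset": [-18.1, -24.1, 0], "rot": [0, 0, -55.4], "gripper": 1},
    {"offset": [-18.1, -24.1, 0], "rot": [0, 0, -55.4], "gripper": 1},
    {"offset": [-18.1, -24.1, 0], "rot": [0, 0, -55.4], "gripper": 1},
    {"offset": [-18.1, -24.1, 0], "rot": [0, 0, -55.4], "gripper": 1}
  ]
}}

```text
time_s: 5.0
position: [0.5199, 0.0339, 0.2308]
tcp_rot: [[0.998, -0.061, -0.001], [-0.061, -0.998, 0.001], [-0.001, -0.001, -1.0]]
force: [-0.2, -0.1, -0.4]
opening: 0.316
```

```bash
python3 -c "
from go import *
c=cap('wrist','w2')
print(bot.read_state()['position'],proj(c,[W(-8-15.5,49,54),W(-8+15.5,49,54),W(-8-15.5,109,54),W(-8+15.5,109,54),W(-65,115,62),W(-59,109,62)]).round(1))
go(W(-50,-48,235),-3.6)
b=cv2.imread('pics/w2.png');cv2.imwrite('pics/w2b.png',cv2.resize(b,(800,600),interpolation=cv2.INTER_CUBIC))"
```

```text
[0.51963442 0.03270834 0.23091966] [[298.5  65.8]
 [340.1  66. ]
 [301.9 -25.8]
 [346.6 -25.6]
 [241.4 -39.7]
 [250.4 -29.4]]
off cm [ 0.31  0.28 -0.41] rot [-0.06  0.06 -0.07]
```

View pics/w2b.png

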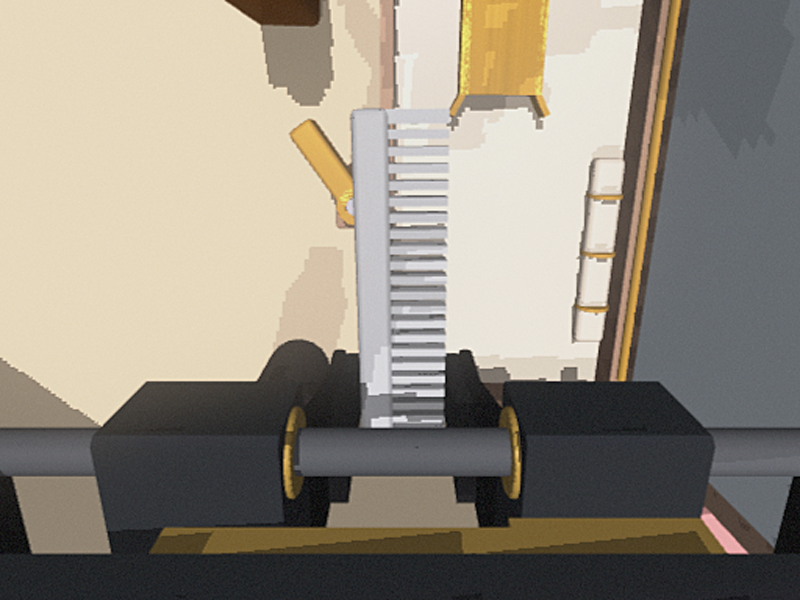

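The wrist view shows the comb held straight, with its head at (352..449,110). The sleeve mouth's outer corners are at (463,94) and (547,95), so the case sits about 2–3 mm further in +x and +y than I fitted. The lid leans too far forward, so I'll nudge it back with the gripper body to make room.

```bash
sed -i 's/^CASE=.*/CASE=[.5777,.0770,-.0635]/' go.py; python3 -c "
from go import *
go(W(-53,-48,168),-3.64);go(W(3,-48,168),-3.64)"
```

```text
off cm [0.22 0.02 6.29] rot [-0.06  0.06 -0.03]
off cm [5.82 0.01 6.29] rot [-0.06  0.06 -0.03]
```

Emit:
{"name": "arm_command", "arguments": {
  "targets": [
    {"offset": [0, 0, 4], "rot": [0, 0, 0], "gripper": 1},
    {"offset": [0, 0, 6.3], "rot": [0, 0, 0], "gripper": 1},
    {"offset": [1.5, 0, 6.3], "rot": [0, 0, 0], "gripper": 1},
    {"offset": [2.5, 0, 6.3], "rot": [0, 0, 0], "gripper": 1},
    {"offset": [3.2, 0, 6.3], "rot": [0, 0, 0], "gripper": 1},
    {"offset": [4, 0, 6.3], "rot": [0, 0, 0], "gripper": 1},
    {"offset": [4.6, 0, 6.3], "rot": [0, 0, 0], "gripper": 1},
    {"offset": [4.6, 0, 6.3], "rot": [0, 0, 0], "gripper": 1}
  ]
}}

```text
time_s: 5.85
position: [0.5669, 0.0288, 0.1693]
tcp_rot: [[0.998, -0.065, 0.002], [-0.065, -0.998, 0.001], [0.002, -0.001, -1.0]]
force: [-0.3, 0.0, -0.6]
opening: 0.313
```

Emit:
{"name": "arm_command", "arguments": {
  "targets": [
    {"offset": [0.5, 0, 0], "rot": [0, 0, 0], "gripper": 1},
    {"offset": [0.8, 0, 0], "rot": [0, 0, 0], "gripper": 1},
    {"offset": [1.1, 0, 0], "rot": [0, 0, 0], "gripper": 1},
    {"offset": [1.2, 0, 0], "rot": [0, 0, 0], "gripper": 1}
  ]
}}

```text
time_s: 6.25
position: [0.5784, 0.0285, 0.169]
tcp_rot: [[0.998, -0.064, 0.001], [-0.064, -0.998, 0.001], [0.001, -0.001, -1.0]]
force: [-2.3, -0.5, -0.5]
opening: 0.314
```

```bash
python3 -c "
from go import *
cap('scene','s1');c=cap('top','t1')
a=cv2.imread('pics/s1.png')[140:320,160:400];b=cv2.imread('pics/t1.png')[110:260,110:270]
a=cv2.resize(a,(400,300),interpolation=3);b=cv2.resize(b,(400,375),interpolation=3)
o=np.zeros((375,800,3),np.uint8);o[:300,:400]=a;o[:,400:]=b;cv2.imwrite('pics/m1.png',cv2.convertScaleAbs(o,alpha=1.5))
print(bot.read_state()['position'],bot.read_state()['force'])
go(W(-19,-48,168),-3.64)"
```

```text
[0.57849322 0.02839199 0.16908266] [-1.37957136  0.21549421 -0.41557883]
off cm [-2.29 -0.04  0.1 ] rot [-0.06 -0.09 -0.03]
```

View pics/m1.png

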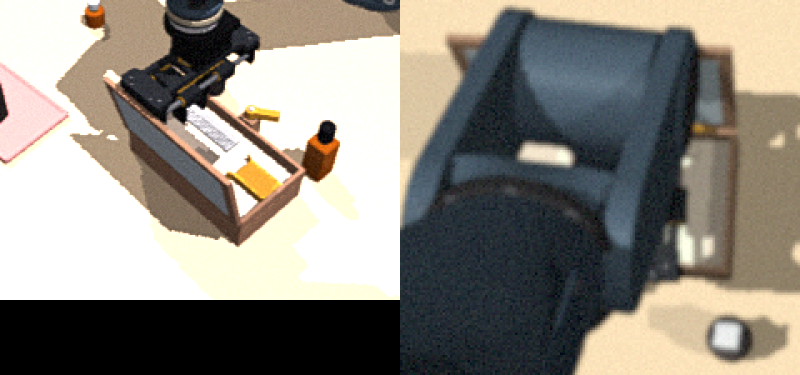

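The combined view shows the gripper body against the lid, now leaned well back, with the comb hanging above the tray. I'll back off, lower the comb into the tray and release it.

```bash
python3 -c "
from go import *
go(W(-21,-50,168),-3.64);go(W(-21,-50,113),-3.64)"
```

```text
off cm [-2.49  0.16  0.1 ] rot [-0.06 -0.09 -0.03]
off cm [-2.5   0.16  5.6 ] rot [-0.06 -0.09 -0.03]
```

Emit:
{"name": "arm_command", "arguments": {
  "targets": [
    {"offset": [-2.5, 0.1, 0], "rot": [0, 0, 0], "gripper": 1},
    {"offset": [-2.5, 0.1, 0], "rot": [0, 0, 0], "gripper": 1},
    {"offset": [-2.5, 0.1, 1.5], "rot": [0, 0, 0], "gripper": 1},
    {"offset": [-2.5, 0.1, 3], "rot": [0, 0, 0], "gripper": 1},
    {"offset": [-2.5, 0.1, 4], "rot": [0, 0, 0], "gripper": 1},
    {"offset": [-2.5, 0.1, 5], "rot": [0, 0, 0], "gripper": 1},
    {"offset": [-2.5, 0.1, 5.5], "rot": [0, 0, 0], "gripper": 1},
    {"offset": [-2.5, 0.1, 5.5], "rot": [0, 0, 0], "gripper": 1}
  ]
}}

```text
time_s: 7.15
position: [0.5533, 0.029, 0.1133]
tcp_rot: [[0.998, -0.064, 0.0], [-0.064, -0.998, 0.001], [0.0, -0.001, -1.0]]
force: [-1.6, 0.3, 0.2]
opening: 0.318
```

Emit:
{"name": "arm_command", "arguments": {
  "targets": [
    {"offset": [0, 0, 0.1], "rot": [0, 0, 0], "gripper": 0.58},
    {"offset": [0, 0, 0.1], "rot": [0, 0, 0], "gripper": 0.58},
    {"offset": [0, 0, 0.1], "rot": [0, 0, 0], "gripper": 0.58},
    {"offset": [0, 0, -2], "rot": [0, 0, 0], "gripper": 0.58},
    {"offset": [0, 0, -6], "rot": [0, 0, 0], "gripper": 0.58},
    {"offset": [0, 0, -10], "rot": [0, 0, 0], "gripper": 0.58},
    {"offset": [0, 0, -11], "rot": [0, 0, 0], "gripper": 0.58},
    {"offset": [0, 0, -11], "rot": [0, 0, 0], "gripper": 0.58}
  ]
}}

```text
time_s: 7.95
position: [0.5542, 0.0288, 0.2263]
tcp_rot: [[0.998, -0.064, 0.006], [-0.064, -0.998, 0.0], [0.006, -0.001, -1.0]]
force: [0.0, 0.0, -0.6]
opening: 0.421
```

```bash
python3 -c "
from go import *
c=cap('wrist','w3')
print(bot.read_state()['position'],bot.read_state()['opening'])
b=cv2.imread('pics/w3.png')[:330,130:];cv2.imwrite('pics/w3b.png',cv2.resize(b,None,fx=1.8,fy=1.8,interpolation=cv2.INTER_CUBIC))"
```

```text
[0.55314676 0.02889681 0.22457824] 0.4193932203339077
```

View pics/w3b.png

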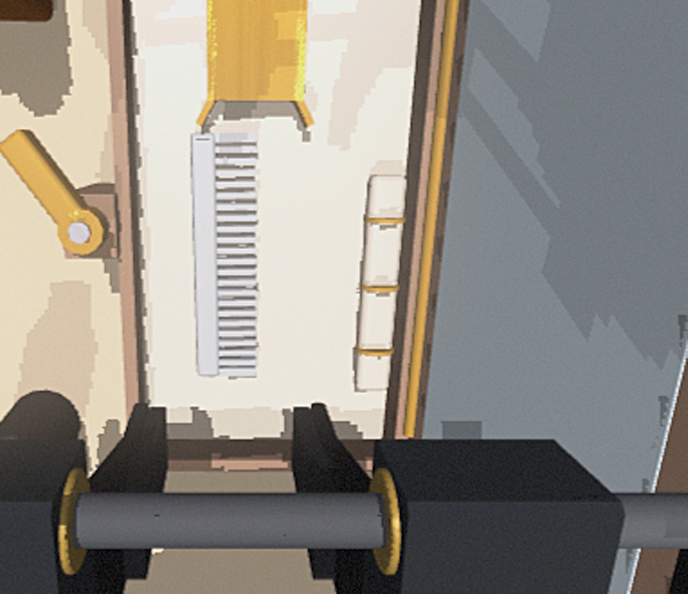

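The picture shows the comb lying flat and straight in the tray: head (192..258,134), tail (199..257,376) in the crop. It sits to the front of the sleeve mouth, whose corners are (208,101) and (306,102). Next I'll compute the offset between them.

Run:
```python
from go import *
c=pickle.load(open('pics/w3.pkl','rb'))
k=lambda p:(np.array(p)+.5)/1.8-.5+[130,0]
x,y,w=CASE; Rm=np.array([[np.cos(w),np.sin(w)],[-np.sin(w),np.cos(w)]])
f=lambda p,z:((unproj(c,k(p),z)[:,:2]-[x,y])@Rm.T*1000).round(1)
print('comb',f([[192,134],[258,133],[199,376],[257,377]],.048).tolist())
print('sleeve',f([[208,101],[306,102]],.054).tolist(),f([[198,125],[312,125]],.054).tolist())
print('walls inner front rim', f([[122,0],[138,300]],.062).tolist())
print('pivot',f([[78,233]],.085).tolist(),'tip',f([[15,140]],.085).tolist())
```

```text
comb [[-35.8, 37.3], [-8.1, 37.7], [-34.5, -71.3], [-7.1, -71.9]]
sleeve [[-28.7, 49.9], [10.9, 49.5]] [[-32.9, 40.7], [13.7, 40.7]]
walls inner front rim [[-60.3, 84.8], [-59.5, -30.8]]
pivot [[-77.7, 1.1]] tip [[-98.0, 34.7]]
```

```bash
python3 -c "
from go import *
go(W(-47.5,-17,200),86.36)"
```

```text
off cm [-2.61 -3.25  2.45] rot [ 8.000e-02 -1.600e-01 -9.004e+01]
```

Emit:
{"name": "arm_command", "arguments": {
  "targets": [
    {"offset": [-2.6, -3.2, 2], "rot": [0, 0, -90], "gripper": 0.54},
    {"offset": [-2.6, -3.2, 2], "rot": [0, 0, -90], "gripper": 0.54},
    {"offset": [-2.6, -3.2, 2], "rot": [0, 0, -90], "gripper": 0.54},
    {"offset": [-2.6, -3.2, 2], "rot": [0, 0, -90], "gripper": 0.54},
    {"offset": [-2.6, -3.2, 2], "rot": [0, 0, -90], "gripper": 0.54},
    {"offset": [-2.6, -3.2, 2], "rot": [0, 0, -90], "gripper": 0.54},
    {"offset": [-2.6, -3.2, 2], "rot": [0, 0, -90], "gripper": 0.54},
    {"offset": [-2.6, -3.2, 2], "rot": [0, 0, -90], "gripper": 0.54}
  ]
}}

```text
time_s: 8.8
position: [0.5279, 0.0626, 0.2018]
tcp_rot: [[0.416, 0.909, -0.003], [0.909, -0.416, 0.001], [-0.0, -0.004, -1.0]]
force: [0.3, -0.4, -0.7]
opening: 0.461
```

```bash
python3 -c "
from go import *
go(W(-47.5,-17,150),86.36)"
```

```text
off cm [0.1  0.12 5.18] rot [ -0.21  -0.03 -20.94]
```

Emit:
{"name": "arm_command", "arguments": {
  "targets": [
    {"offset": [0.1, 0.1, 0], "rot": [-0.2, 0, -20.9], "gripper": 0.54},
    {"offset": [0.1, 0.1, 0], "rot": [-0.2, 0, -20.9], "gripper": 0.54},
    {"offset": [0.1, 0.1, 2], "rot": [-0.2, 0, -20.9], "gripper": 0.54},
    {"offset": [0.1, 0.1, 5.1], "rot": [-0.2, 0, -20.9], "gripper": 0.54},
    {"offset": [0.1, 0.1, 5.1], "rot": [-0.2, 0, -20.9], "gripper": 0.54},
    {"offset": [0.1, 0.1, 5.1], "rot": [-0.2, 0, -20.9], "gripper": 0.54}
  ]
}}

```text
time_s: 9.4
position: [0.5295, 0.0631, 0.1515]
tcp_rot: [[0.07, 0.998, 0.0], [0.998, -0.07, 0.001], [0.001, 0.0, -1.0]]
force: [0.7, 0.3, -0.6]
opening: 0.455
```

```bash
python3 -c "
from go import *
go(W(-47.5,-17,113),86.36)"
```

```text
off cm [-0.01 -0.03  3.85] rot [ 0.   -0.03 -0.4 ]
```

Emit:
{"name": "arm_command", "arguments": {
  "targets": [
    {"offset": [0, 0, 1.5], "rot": [0, 0, -0.4], "gripper": 0.54},
    {"offset": [0, 0, 3], "rot": [0, 0, -0.4], "gripper": 0.54},
    {"offset": [0, 0, 3.8], "rot": [0, 0, -0.4], "gripper": 0.54},
    {"offset": [0, 0, 3.8], "rot": [0, 0, -0.4], "gripper": 0.54}
  ]
}}

```text
time_s: 9.8
position: [0.5307, 0.063, 0.1149]
tcp_rot: [[0.063, 0.998, 0.004], [0.998, -0.063, 0.0], [0.0, 0.004, -1.0]]
force: [0.6, -0.5, -0.5]
opening: 0.456
```

```bash
python3 -c "
from go import *
print(bot.read_state()['force'])
go(W(-32,-17,113),86.36)"
```

```text
[ 0.56245401 -0.50315624 -0.54363219]
off cm [-0.01  1.4   0.19] rot [ 0.21 -0.03  0.01]
```

Emit:
{"name": "arm_command", "arguments": {
  "targets": [
    {"offset": [0, 0.2, 0.15], "rot": [0, 0, 0], "gripper": 0.54},
    {"offset": [0, 0.4, 0.15], "rot": [0, 0, 0], "gripper": 0.54},
    {"offset": [0, 0.6, 0.15], "rot": [0, 0, 0], "gripper": 0.54},
    {"offset": [0, 0.8, 0.15], "rot": [0, 0, 0], "gripper": 0.54},
    {"offset": [0, 1.0, 0.15], "rot": [0, 0, 0], "gripper": 0.54},
    {"offset": [0, 1.2, 0.15], "rot": [0, 0, 0], "gripper": 0.54},
    {"offset": [0, 1.4, 0.15], "rot": [0, 0, 0], "gripper": 0.54},
    {"offset": [0, 1.4, 0.15], "rot": [0, 0, 0], "gripper": 0.54}
  ]
}}

```text
time_s: 10.6
position: [0.5455, 0.0621, 0.1137]
tcp_rot: [[0.063, 0.998, 0.006], [0.998, -0.063, 0.0], [0.0, 0.006, -1.0]]
force: [-0.5, 0.3, -0.3]
opening: 0.462
```

```bash
python3 -c "
from go import *
print(bot.read_state()['force'])
go(W(-32,-17,113),86.36)"
```

```text
[-0.51761326  0.31142824 -0.28258023]
off cm [-0.01 -0.08  0.06] rot [ 0.32 -0.02  0.01]
```

Emit:
{"name": "arm_command", "arguments": {
  "targets": [
    {"offset": [0, -0.4, 0], "rot": [0, 0, 0], "gripper": 0.54},
    {"offset": [0, -0.4, -4], "rot": [0, 0, 0], "gripper": 0.54},
    {"offset": [0, -0.4, -8], "rot": [0, 0, 0], "gripper": 1},
    {"offset": [-7, 2.5, -8], "rot": [0, 0, 0], "gripper": 1},
    {"offset": [-7, 2.5, -8], "rot": [0, 0, 0], "gripper": 1},
    {"offset": [-7, 2.5, -8], "rot": [0, 0, 0], "gripper": 1},
    {"offset": [-7, 2.5, -8], "rot": [0, 0, 0], "gripper": 1}
  ]
}}

```text
time_s: 11.3
position: [0.5643, -0.0094, 0.1934]
tcp_rot: [[0.065, 0.998, 0.003], [0.998, -0.065, 0.001], [0.001, 0.003, -1.0]]
force: [-0.3, 1.2, -0.5]
opening: 0.09
```

```bash
python3 -c "
from go import *
c=cap('scene','s2')
print(bot.read_state()['position'],bot.read_state()['opening'])
a=cv2.imread('pics/s2.png')[190:290,225:355];cv2.imwrite('pics/s2b.png',cv2.convertScaleAbs(cv2.resize(a,None,fx=6,fy=6,interpolation=3),alpha=1.1))
print(((proj(c,[W(-8,39,40),W(-23.5,49,54),W(7.5,49,54),W(-22,-71.5,48),W(6,-71.5,48),W(-22,37.5,48),W(6,37.5,48)])-[225,190])*6).round())
go(W(-8.5,-91,160),86.36)"
```

```text
[ 0.56391208 -0.00873331  0.19322624] 0.05422049824439598
[[462. 306.]
 [511. 278.]
 [457. 322.]
 [295. 118.]
 [247. 153.]
 [485. 272.]
 [437. 311.]]
off cm [-0.46 -0.03  3.32] rot [ 0.14 -0.07 -0.01]
```

View pics/s2b.png

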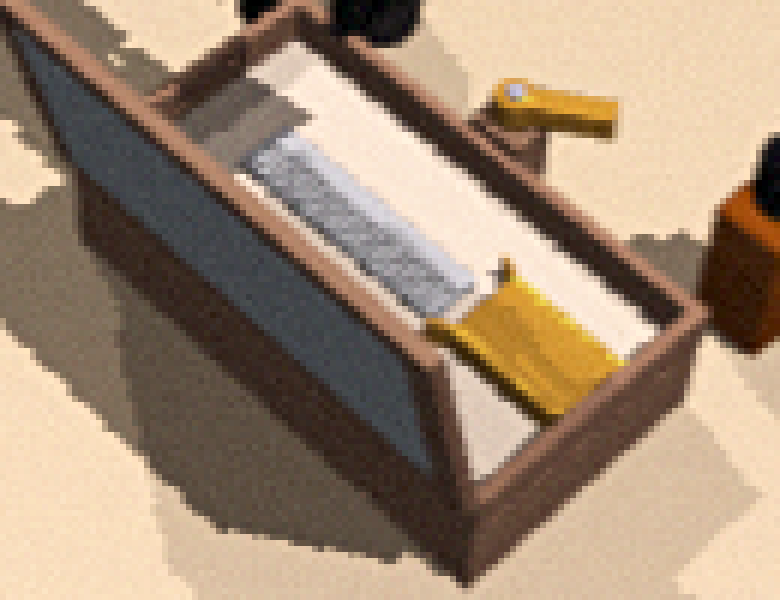

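The comb is now in line with the sleeve mouth, with its head at (425..475,275..312) in the crop. I'll drop the closed fingers behind its tail and push.

Emit:
{"name": "arm_command", "arguments": {
  "targets": [
    {"offset": [-0.4, 0, 3], "rot": [0, 0, 0], "gripper": 1},
    {"offset": [-0.4, 0, 5], "rot": [0, 0, 0], "gripper": 1},
    {"offset": [-0.4, 0, 7], "rot": [0, 0, 0], "gripper": 1},
    {"offset": [-0.4, 0, 7.95], "rot": [0, 0, 0], "gripper": 1},
    {"offset": [-0.4, 0, 7.95], "rot": [0, 0, 0], "gripper": 1}
  ]
}}

```text
time_s: 11.85
position: [0.5637, -0.012, 0.1127]
tcp_rot: [[0.062, 0.998, 0.001], [0.998, -0.062, 0.001], [0.001, 0.0, -1.0]]
force: [-0.7, 0.2, -0.5]
opening: 0.006
```

```bash
python3 -c "
from go import *
print(bot.read_state()['force'],bot.read_state()['opening'])
go(W(-8.5,-91,113),86.36);go(W(-8.5,-40,113),86.36)"
```

```text
[-0.70414867  0.22942546 -0.5135529 ] 0.006106637374500658
off cm [-0.13 -0.02 -0.03] rot [ 0.03 -0.07  0.08]
off cm [ 4.97 -0.01 -0.02] rot [ 0.03 -0.07  0.08]
```

Emit:
{"name": "arm_command", "arguments": {
  "targets": [
    {"offset": [0.6, 0, 0], "rot": [0, 0, 0], "gripper": 1},
    {"offset": [1.2, 0, 0], "rot": [0, 0, 0], "gripper": 1},
    {"offset": [1.6, 0, 0], "rot": [0, 0, 0], "gripper": 1},
    {"offset": [2.0, 0, 0], "rot": [0, 0, 0], "gripper": 1},
    {"offset": [2.5, 0, 0], "rot": [0, 0, 0], "gripper": 1},
    {"offset": [3.0, 0, 0], "rot": [0, 0, 0], "gripper": 1},
    {"offset": [3.5, 0, 0], "rot": [0, 0, 0], "gripper": 1},
    {"offset": [4.0, 0, 0], "rot": [0, 0, 0], "gripper": 1}
  ]
}}

```text
time_s: 12.65
position: [0.5678, 0.0271, 0.1145]
tcp_rot: [[0.064, 0.998, 0.005], [0.998, -0.064, 0.0], [0.001, 0.005, -1.0]]
force: [-0.1, 0.3, -0.1]
opening: 0.003
```

Emit:
{"name": "arm_command", "arguments": {
  "targets": [
    {"offset": [0.5, 0, 0], "rot": [0, 0, 0], "gripper": 1},
    {"offset": [1.0, 0, 0], "rot": [0, 0, 0], "gripper": 1},
    {"offset": [1.5, 0, 0], "rot": [0, 0, 0], "gripper": 1},
    {"offset": [1.9, 0, 0], "rot": [0, 0, 0], "gripper": 1},
    {"offset": [2.2, 0, 0], "rot": [0, 0, 0], "gripper": 1},
    {"offset": [2.5, 0, 0], "rot": [0, 0, 0], "gripper": 1},
    {"offset": [2.5, 0, 0], "rot": [0, 0, 0], "gripper": 1}
  ]
}}

```text
time_s: 13.35
position: [0.5693, 0.052, 0.1142]
tcp_rot: [[0.063, 0.998, 0.005], [0.998, -0.063, 0.0], [0.001, 0.005, -1.0]]
force: [-0.0, -0.9, -0.2]
opening: 0.005
```

```bash
python3 -c "
from go import *
print(bot.read_state()['force'],bot.read_state()['opening'])
go(W(-8.5,-21,113),86.36)"
```

```text
[-0.04082825 -0.94155674 -0.16620634] 0.005253741283622654
off cm [ 0.45 -0.17  0.12] rot [ 0.27 -0.04  0.03]
```

Emit:
{"name": "arm_command", "arguments": {
  "targets": [
    {"offset": [0.2, -0.1, 0.1], "rot": [0, 0, 0], "gripper": 1},
    {"offset": [0.35, -0.1, 0.1], "rot": [0, 0, 0], "gripper": 1},
    {"offset": [0.45, -0.1, 0.1], "rot": [0, 0, 0], "gripper": 1},
    {"offset": [0.5, -0.1, 0.1], "rot": [0, 0, 0], "gripper": 1},
    {"offset": [0.5, -0.1, 0.1], "rot": [0, 0, 0], "gripper": 1}
  ]
}}

```text
time_s: 13.85
position: [0.5686, 0.0567, 0.1132]
tcp_rot: [[0.063, 0.998, 0.005], [0.998, -0.063, 0.0], [0.001, 0.005, -1.0]]
force: [0.7, -0.3, -0.2]
opening: 0.003
```

Emit:
{"name": "arm_command", "arguments": {
  "targets": [
    {"offset": [0.1, 0, 0], "rot": [0, 0, 0], "gripper": 1},
    {"offset": [0.2, 0, 0], "rot": [0, 0, 0], "gripper": 1},
    {"offset": [0.2, 0, 0], "rot": [0, 0, 0], "gripper": 1}
  ]
}}

```text
time_s: 14.15
position: [0.5687, 0.0588, 0.1133]
tcp_rot: [[0.063, 0.998, 0.005], [0.998, -0.063, 0.0], [0.001, 0.005, -1.0]]
force: [0.6, 0.6, -0.1]
opening: 0.006
```

Emit:
{"name": "arm_command", "arguments": {
  "targets": [
    {"offset": [0.1, 0, 0], "rot": [0, 0, 0], "gripper": 1},
    {"offset": [0.2, 0, 0], "rot": [0, 0, 0], "gripper": 1},
    {"offset": [0.2, 0, 0], "rot": [0, 0, 0], "gripper": 1}
  ]
}}

```text
time_s: 14.45
position: [0.5689, 0.0608, 0.1132]
tcp_rot: [[0.063, 0.998, 0.005], [0.998, -0.063, 0.0], [0.001, 0.005, -1.0]]
force: [-0.4, 0.6, 0.6]
opening: 0.002
```

Emit:
{"name": "arm_command", "arguments": {
  "targets": [
    {"offset": [0.1, 0, 0], "rot": [0, 0, 0], "gripper": 1},
    {"offset": [0.2, 0, 0], "rot": [0, 0, 0], "gripper": 1},
    {"offset": [0.3, 0, 0], "rot": [0, 0, 0], "gripper": 1},
    {"offset": [0.3, 0, 0], "rot": [0, 0, 0], "gripper": 1}
  ]
}}

```text
time_s: 14.85
position: [0.5691, 0.0638, 0.1133]
tcp_rot: [[0.063, 0.998, 0.005], [0.998, -0.063, 0.0], [0.001, 0.005, -1.0]]
force: [-0.4, -0.3, -1.0]
opening: 0.007
```

Emit:
{"name": "arm_command", "arguments": {
  "targets": [
    {"offset": [0.1, 0, 0], "rot": [0, 0, 0], "gripper": 1},
    {"offset": [0.2, 0, 0], "rot": [0, 0, 0], "gripper": 1},
    {"offset": [0.2, 0, 0], "rot": [0, 0, 0], "gripper": 1}
  ]
}}

```text
time_s: 15.15
position: [0.5692, 0.0658, 0.1132]
tcp_rot: [[0.063, 0.998, 0.005], [0.998, -0.063, 0.0], [0.001, 0.005, -1.0]]
force: [0.3, -0.8, 0.6]
opening: 0.003
```

```bash
python3 -c "
from go import *
c=cap('scene','s3')
print(bot.read_state()['position'],bot.read_state()['force'])
a=cv2.imread('pics/s3.png')[190:290,225:355];cv2.imwrite('pics/s3b.png',cv2.resize(a,None,fx=6,fy=6,interpolation=3))
"
```

```text
[0.56916889 0.06574574 0.11323622] [-0.07324597  0.69815886  0.35606558]
```

View pics/s3b.png

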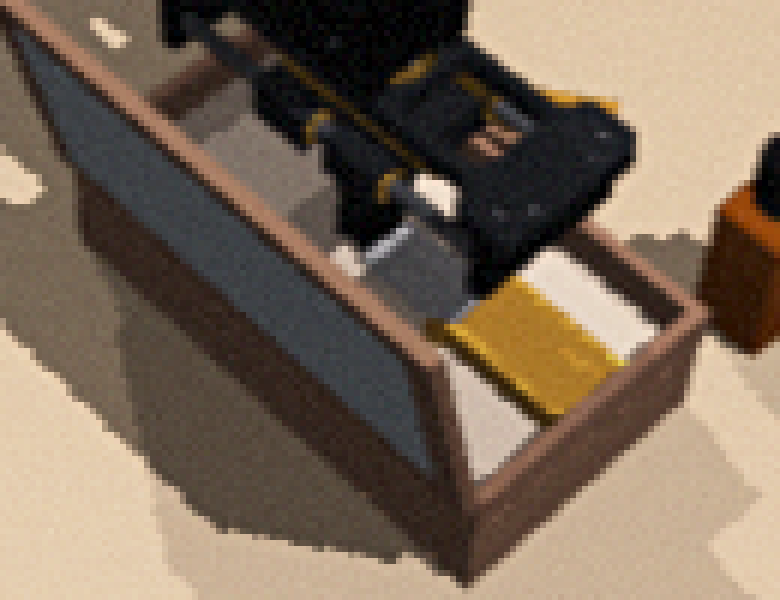

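The comb is inside the sleeve, with its tail edge from about (358,268) to (410,230) and the fingers behind it. I'll keep pushing until the force rises.

Emit:
{"name": "arm_command", "arguments": {
  "targets": [
    {"offset": [0.1, 0, 0], "rot": [0, 0, 0], "gripper": 1},
    {"offset": [0.2, 0, 0], "rot": [0, 0, 0], "gripper": 1},
    {"offset": [0.2, 0, 0], "rot": [0, 0, 0], "gripper": 1}
  ]
}}

```text
time_s: 15.5
position: [0.5693, 0.0674, 0.1133]
tcp_rot: [[0.063, 0.998, 0.005], [0.998, -0.063, -0.0], [-0.0, 0.005, -1.0]]
force: [-0.3, -2.0, 0.7]
opening: 0.006
```

Emit:
{"name": "arm_command", "arguments": {
  "targets": [
    {"offset": [0.1, 0, 0], "rot": [0, 0, 0], "gripper": 1},
    {"offset": [0.2, 0, 0], "rot": [0, 0, 0], "gripper": 1},
    {"offset": [0.2, 0, 0], "rot": [0, 0, 0], "gripper": 1}
  ]
}}

```text
time_s: 15.8
position: [0.5693, 0.0678, 0.1133]
tcp_rot: [[0.062, 0.998, 0.004], [0.998, -0.062, -0.003], [-0.003, 0.004, -1.0]]
force: [-0.8, -7.7, 0.4]
opening: 0.004
```

Emit:
{"name": "arm_command", "arguments": {
  "targets": [
    {"offset": [0.1, 0, 0], "rot": [0, 0, 0], "gripper": 1},
    {"offset": [0.2, 0, 0], "rot": [0, 0, 0], "gripper": 1},
    {"offset": [0.2, 0, 0], "rot": [0, 0, 0], "gripper": 1}
  ]
}}

```text
time_s: 16.1
position: [0.5694, 0.0681, 0.1133]
tcp_rot: [[0.06, 0.998, 0.003], [0.998, -0.06, -0.006], [-0.006, 0.004, -1.0]]
force: [-2.1, -15.3, 1.0]
opening: 0.004
```

```bash
python3 -c "
from go import *
c=pickle.load(open('pics/s3.pkl','rb'))
for y in (-16,-11,-6,-1,4): print(y,((proj(c,[W(6,y,48),W(-22,y,48)])-[225,190])*6).round().tolist())
"
```

```text
-16 [[341.0, 231.0], [390.0, 195.0]]
-11 [[350.0, 239.0], [398.0, 202.0]]
-6 [[359.0, 246.0], [407.0, 209.0]]
-1 [[368.0, 253.0], [416.0, 216.0]]
4 [[376.0, 261.0], [425.0, 223.0]]
```

The comb met the stop with 15 N, so it is home. I'll back off, rise and go behind the lid.

Emit:
{"name": "arm_command", "arguments": {
  "targets": [
    {"offset": [-0.8, 0, 0], "rot": [0, 0, 0], "gripper": 1},
    {"offset": [-1.2, 0, 0], "rot": [0, 0, 0], "gripper": 1},
    {"offset": [-1.2, 0, -5], "rot": [0, 0, 0], "gripper": 1},
    {"offset": [-1.2, 0, -10], "rot": [0, 0, 0], "gripper": 1},
    {"offset": [-1.2, 0, -15], "rot": [0, 0, 0], "gripper": 1},
    {"offset": [-1.2, 0, -18], "rot": [0, 0, 0], "gripper": 1},
    {"offset": [-1.2, 0, -18], "rot": [0, 0, 0], "gripper": 1}
  ]
}}

```text
time_s: 16.8
position: [0.5705, 0.0601, 0.2986]
tcp_rot: [[0.063, 0.998, 0.016], [0.998, -0.063, 0.0], [0.001, 0.016, -1.0]]
force: [0.1, 0.8, 0.6]
opening: 0.002
```

```bash
python3 -c "
from go import *
s=bot.read_state()
c=cap('wrist','w4');V=np.array(c['view']);o=-V[:3,:3].T@V[:3,3];print('cam in tool',np.array(s['tcp_rot']).T@(o-s['position']))
c=cap('scene','s4');a=cv2.imread('pics/s4.png')[190:290,225:355];cv2.imwrite('pics/s4b.png',cv2.resize(a,None,fx=6,fy=6,interpolation=3))
print(s['position']);go(W(140,-20,293),86.36)
"
```

```text
cam in tool [ 0.00104024 -0.08295794 -0.09266804]
[0.57048015 0.06007222 0.29864161]
off cm [-0.26 14.88  0.16] rot [ 0.34 -0.06  0.03]
```

View pics/s4b.png

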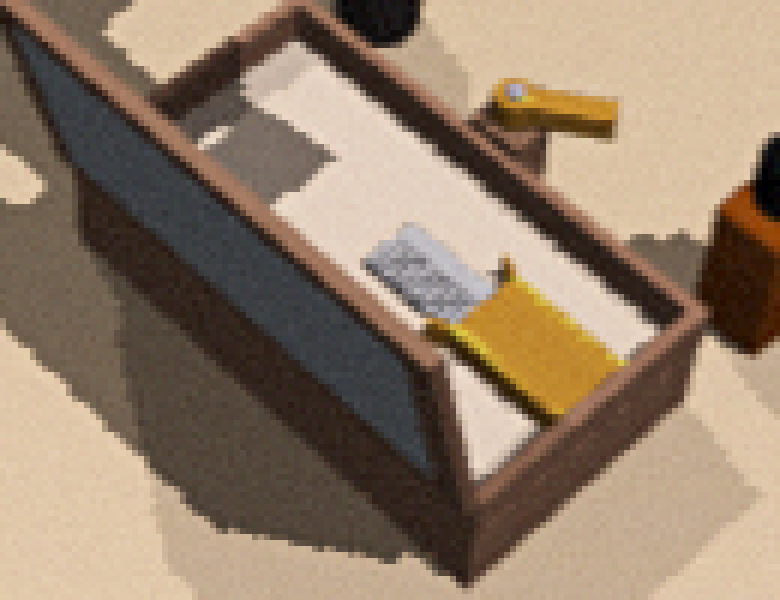

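The comb is flat in the sleeve with roughly 47–50 mm sticking out, so it is home, and the lid is open. I'll move behind the lid now.

Emit:
{"name": "arm_command", "arguments": {
  "targets": [
    {"offset": [-0.3, 5, 0], "rot": [0.3, 0, 0], "gripper": 1},
    {"offset": [-0.3, 10, 0], "rot": [0.3, 0, 0], "gripper": 1},
    {"offset": [-0.3, 14.9, 0], "rot": [0.3, 0, 0], "gripper": 1},
    {"offset": [-0.3, 14.9, 0], "rot": [0.3, 0, 0], "gripper": 1},
    {"offset": [-0.3, 14.9, 0], "rot": [0.3, 0, 0], "gripper": 1},
    {"offset": [-0.3, 14.9, 4], "rot": [0.3, 0, 0], "gripper": 1},
    {"offset": [-0.3, 14.9, 7.6], "rot": [0.3, 0, 0], "gripper": 1},
    {"offset": [-0.3, 14.9, 7.6], "rot": [0.3, 0, 0], "gripper": 1}
  ]
}}

```text
time_s: 17.7
position: [0.711, 0.048, 0.2108]
tcp_rot: [[0.063, 0.998, -0.017], [0.998, -0.063, 0.002], [0.001, -0.017, -1.0]]
force: [-1.1, -1.1, -0.9]
opening: 0.003
```

```bash
python3 -c "
from go import *
s=bot.read_state();print(s['position'],s['force'])
for X,z in ((100,220),(80,220),(60,222),(40,219),(10,212),(-15,198),(-30,180)):go(W(X,-20,z),86.36)
"
```

```text
[0.71097246 0.0479899  0.21080689] [-1.08660213 -1.10206532 -0.90402924]
off cm [ 0.05 -3.5  -0.86] rot [-0.99 -0.06  0.02]
off cm [ 0.05 -5.5  -0.82] rot [-0.99 -0.06  0.02]
off cm [ 0.05 -7.5  -0.99] rot [-0.99 -0.06  0.02]
off cm [ 0.05 -9.5  -0.66] rot [-0.99 -0.06  0.02]
off cm [  0.05 -12.48   0.1 ] rot [-0.99 -0.06  0.02]
off cm [  0.05 -14.96   1.54] rot [-0.99 -0.06  0.02]
off cm [  0.05 -16.43   3.36] rot [-0.99 -0.06  0.02]
```

Emit:
{"name": "arm_command", "arguments": {
  "targets": [
    {"offset": [0, -1.5, -0.4], "rot": [0, 0, 0], "gripper": 1},
    {"offset": [0, -3.0, -0.8], "rot": [0, 0, 0], "gripper": 1},
    {"offset": [0, -4.2, -0.8], "rot": [0, 0, 0], "gripper": 1},
    {"offset": [0, -5.4, -0.8], "rot": [0, 0, 0], "gripper": 1},
    {"offset": [0, -6.6, -0.8], "rot": [0, 0, 0], "gripper": 1},
    {"offset": [0, -7.8, -0.8], "rot": [0, 0, 0], "gripper": 1},
    {"offset": [0, -8.8, -0.6], "rot": [0, 0, 0], "gripper": 1},
    {"offset": [0, -9.6, -0.5], "rot": [0, 0, 0], "gripper": 1}
  ]
}}

```text
time_s: 18.5
position: [0.6209, 0.0535, 0.2246]
tcp_rot: [[0.063, 0.998, 0.003], [0.998, -0.063, 0.001], [0.001, 0.003, -1.0]]
force: [2.2, 0.9, -0.5]
opening: 0.009
```

```bash
python3 -c "
from go import *
s=bot.read_state();print(s['position'],s['force'])
for X,z in ((30,216),(10,212),(-15,198),(-30,180),(-37,160)):go(W(X,-20,z),86.36)
"
```

```text
[0.62090013 0.05351672 0.22462626] [ 2.24797745  0.85799549 -0.47905416]
off cm [ 0.07 -1.46  0.86] rot [ 0.15 -0.04  0.01]
off cm [ 0.07 -3.46  1.25] rot [ 0.15 -0.04  0.01]
off cm [ 0.07 -5.97  2.65] rot [ 0.15 -0.04  0.01]
off cm [ 0.07 -7.47  4.44] rot [ 0.15 -0.04  0.01]
off cm [ 0.07 -8.18  6.44] rot [ 0.15 -0.04  0.01]
```

Force is about 2 N on the hand, so the lid is following. I'll carry on along the arc.

Emit:
{"name": "arm_command", "arguments": {
  "targets": [
    {"offset": [0, -1.5, 0.6], "rot": [0, 0, 0], "gripper": 1},
    {"offset": [0, -2.5, 1.0], "rot": [0, 0, 0], "gripper": 1},
    {"offset": [0, -3.5, 1.3], "rot": [0, 0, 0], "gripper": 1},
    {"offset": [0, -4.7, 1.9], "rot": [0, 0, 0], "gripper": 1},
    {"offset": [0, -6.0, 2.7], "rot": [0, 0, 0], "gripper": 1},
    {"offset": [0, -6.8, 3.5], "rot": [0, 0, 0], "gripper": 1},
    {"offset": [0, -7.5, 4.4], "rot": [0, 0, 0], "gripper": 1},
    {"offset": [0, -8.0, 5.4], "rot": [0, 0, 0], "gripper": 1}
  ]
}}

```text
time_s: 19.3
position: [0.5402, 0.0584, 0.1686]
tcp_rot: [[0.063, 0.998, -0.002], [0.998, -0.063, 0.0], [0.0, -0.002, -1.0]]
force: [-0.1, 0.3, 0.7]
opening: 0.004
```

```bash
python3 -c "
from go import *
s=bot.read_state();print(s['position'],s['force'])
for X,z in ((-40,160),(-45,145),(-45,139)):go(W(X,-20,z),86.36)
"
```

```text
[0.54023084 0.05838614 0.16855959] [-0.09054783  0.29570066  0.72820106]
off cm [ 0.1  -0.38  0.86] rot [-0.09 -0.02  0.02]
off cm [ 0.09 -0.88  2.36] rot [-0.09 -0.02  0.02]
off cm [ 0.09 -0.87  2.96] rot [-0.09 -0.02  0.02]
```

Emit:
{"name": "arm_command", "arguments": {
  "targets": [
    {"offset": [0, -0.4, 0.8], "rot": [0, 0, 0], "gripper": 1},
    {"offset": [0, -0.9, 1.6], "rot": [0, 0, 0], "gripper": 1},
    {"offset": [0, -0.9, 2.2], "rot": [0, 0, 0], "gripper": 1},
    {"offset": [0, -0.9, 2.6], "rot": [0, 0, 0], "gripper": 1},
    {"offset": [0, -0.9, 2.8], "rot": [0, 0, 0], "gripper": 1},
    {"offset": [0, -0.9, 2.9], "rot": [0, 0, 0], "gripper": 1}
  ]
}}

```text
time_s: 19.9
position: [0.532, 0.059, 0.1398]
tcp_rot: [[0.063, 0.998, -0.001], [0.998, -0.063, 0.001], [0.0, -0.001, -1.0]]
force: [-0.7, 0.4, 1.5]
opening: 0.01
```

Emit:
{"name": "arm_command", "arguments": {
  "targets": [
    {"offset": [0, 0, 0.1], "rot": [0, 0, 0], "gripper": 1},
    {"offset": [0, 0, 0.2], "rot": [0, 0, 0], "gripper": 1},
    {"offset": [0, 0, 0.2], "rot": [0, 0, 0], "gripper": 1}
  ]
}}

```text
time_s: 20.2
position: [0.5322, 0.059, 0.1391]
tcp_rot: [[0.063, 0.998, -0.0], [0.998, -0.063, 0.0], [0.0, -0.0, -1.0]]
force: [-3.5, 0.0, 7.0]
opening: 0.008
```

The fingertip is at 69 mm with 7 N down, so the lid is shut. Next is the turnbutton, which points out to the front left at about −1.0 rad, so I'll sweep it clockwise.

```bash
python3 -c "
from go import *
for p in ((-115,10,190),(-115,10,146)):go(W(*p),86.36)
# path offsets from (-115,10)
P=np.array([-76,.5])
for a in (-1.0,-1.3,-1.57,-1.9,-2.2,-2.5,-2.8,-3.1):
    r=np.array([-np.cos(a),-np.sin(a)]); t=np.array([-r[1],r[0]]); h=9.5*abs(t[0])+8.4*abs(t[1]); C=P+28*r+(6+h)*t
    d=C-[-115,10]; print(a,C.round(1),'tool off cm x(y),y(x):',d[1].round()/10,d[0].round()/10)
"
```

```text
off cm [ 3.09 -7.07 -5.09] rot [-0.   -0.02  0.02]
off cm [ 3.09 -7.07 -0.69] rot [-0.   -0.02  0.02]
-1.0 [-106.7   14. ] tool off cm x(y),y(x): 0.4 0.8
-1.3 [-100.3   22.8] tool off cm x(y),y(x): 1.3 1.5
-1.57 [-91.5  28.5] tool off cm x(y),y(x): 1.8 2.3
-1.9 [-83.7  32.7] tool off cm x(y),y(x): 2.3 3.1
-2.2 [-74.6  34.1] tool off cm x(y),y(x): 2.4 4.0
-2.5 [-64.6  32. ] tool off cm x(y),y(x): 2.2 5.0
-2.8 [-55.3  26. ] tool off cm x(y),y(x): 1.6 6.0
-3.1 [-48.6  16.4] tool off cm x(y),y(x): 0.6 6.6
```

Emit:
{"name": "arm_command", "arguments": {
  "targets": [
    {"offset": [0, 0, -2.5], "rot": [0, 0, 0], "gripper": 1},
    {"offset": [0, 0, -5], "rot": [0, 0, 0], "gripper": 1},
    {"offset": [1.5, -3.5, -5], "rot": [0, 0, 0], "gripper": 1},
    {"offset": [3.1, -7, -5], "rot": [0, 0, 0], "gripper": 1},
    {"offset": [3.1, -7, -5], "rot": [0, 0, 0], "gripper": 1},
    {"offset": [3.1, -7, -5], "rot": [0, 0, 0], "gripper": 1}
  ]
}}

```text
time_s: 20.8
position: [0.4642, 0.0947, 0.1885]
tcp_rot: [[0.062, 0.998, 0.001], [0.998, -0.062, 0.0], [0.0, 0.001, -1.0]]
force: [0.7, 0.3, -0.5]
opening: 0.002
```

```bash
python3 -c "
from go import *
c=cap('scene','s5');a=cv2.imread('pics/s5.png')[170:290,215:365];cv2.imwrite('pics/s5b.png',cv2.resize(a,None,fx=5,fy=5,interpolation=3))
go(W(-115,10,146),86.36)"
```

```text
off cm [-0.01 -0.2   4.25] rot [ 0.14 -0.02  0.04]
```

View pics/s5b.png

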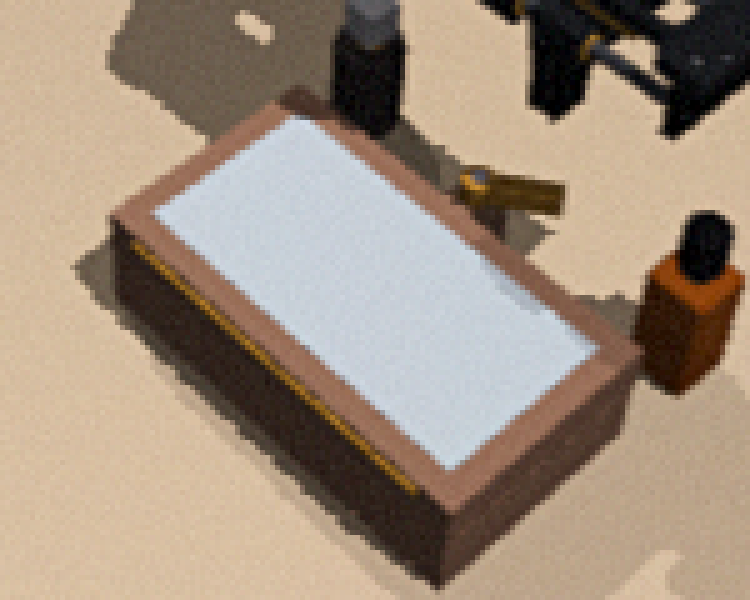

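The lid is flat on the case, the turnbutton still points outward from (475,182) to (562,197), and the bottles stand. That was my last allowed picture, so the rest goes by force and numeric checks.

Emit:
{"name": "arm_command", "arguments": {
  "targets": [
    {"offset": [0, -0.1, 2], "rot": [0, 0, 0], "gripper": 1},
    {"offset": [0, -0.1, 3.5], "rot": [0, 0, 0], "gripper": 1},
    {"offset": [0, -0.1, 4.2], "rot": [0, 0, 0], "gripper": 1},
    {"offset": [0, -0.1, 4.2], "rot": [0, 0, 0], "gripper": 1}
  ]
}}

```text
time_s: 21.25
position: [0.464, 0.094, 0.1453]
tcp_rot: [[0.064, 0.998, -0.001], [0.998, -0.064, 0.0], [0.0, -0.001, -1.0]]
force: [-1.0, -0.5, -0.1]
opening: 0.005
```

Emit:
{"name": "arm_command", "arguments": {
  "targets": [
    {"offset": [0.4, 0.7, 0], "rot": [0, 0, 0], "gripper": 1},
    {"offset": [0.9, 1.1, 0], "rot": [0, 0, 0], "gripper": 1},
    {"offset": [1.3, 1.5, 0], "rot": [0, 0, 0], "gripper": 1},
    {"offset": [1.8, 2.2, 0], "rot": [0, 0, 0], "gripper": 1},
    {"offset": [2.1, 2.7, 0], "rot": [0, 0, 0], "gripper": 1},
    {"offset": [2.3, 3.2, 0], "rot": [0, 0, 0], "gripper": 1},
    {"offset": [2.4, 4.0, 0], "rot": [0, 0, 0], "gripper": 1},
    {"offset": [2.4, 4.5, 0], "rot": [0, 0, 0], "gripper": 1}
  ]
}}

```text
time_s: 22.05
position: [0.5106, 0.1157, 0.1461]
tcp_rot: [[0.063, 0.998, 0.0], [0.998, -0.063, 0.001], [0.001, 0.0, -1.0]]
force: [-2.3, 0.1, 0.4]
opening: 0.006
```

```bash
python3 -c "
from go import *
s=bot.read_state();print(s['position'],s['force'])
for p in ((-64.6,32,146),(-55,26,146),(-48.6,16.4,146),(-47,13,146)):go(W(*p),86.36)"
```

```text
[0.51061493 0.11570233 0.14608617] [-2.34351617  0.1488265   0.43783718]
off cm [-0.24  0.48  0.01] rot [ 0.01 -0.04  0.02]
off cm [-0.84  1.44  0.01] rot [ 0.01 -0.04  0.02]
off cm [-1.8   2.08  0.01] rot [ 0.01 -0.04  0.02]
off cm [-2.14  2.24  0.01] rot [ 0.01 -0.04  0.02]
```

Emit:
{"name": "arm_command", "arguments": {
  "targets": [
    {"offset": [-0.2, 0.5, 0], "rot": [0, 0, 0], "gripper": 1},
    {"offset": [-0.5, 1.0, 0], "rot": [0, 0, 0], "gripper": 1},
    {"offset": [-0.8, 1.4, 0], "rot": [0, 0, 0], "gripper": 1},
    {"offset": [-1.2, 1.8, 0], "rot": [0, 0, 0], "gripper": 1},
    {"offset": [-1.6, 2.0, 0], "rot": [0, 0, 0], "gripper": 1},
    {"offset": [-1.9, 2.1, 0], "rot": [0, 0, 0], "gripper": 1},
    {"offset": [-2.1, 2.2, 0], "rot": [0, 0, 0], "gripper": 1},
    {"offset": [-2.1, 2.2, 0], "rot": [0, 0, 0], "gripper": 1}
  ]
}}

```text
time_s: 22.85
position: [0.5301, 0.094, 0.1461]
tcp_rot: [[0.065, 0.998, -0.001], [0.998, -0.065, 0.003], [0.003, -0.001, -1.0]]
force: [-0.5, 4.8, 0.3]
opening: 0.006
```

Emit:
{"name": "arm_command", "arguments": {
  "targets": [
    {"offset": [-0.1, 0, 0], "rot": [0, 0, 0], "gripper": 1},
    {"offset": [-0.2, 0, 0], "rot": [0, 0, 0], "gripper": 1},
    {"offset": [-0.2, 0, 0], "rot": [0, 0, 0], "gripper": 1}
  ]
}}

```text
time_s: 23.15
position: [0.5301, 0.0935, 0.1462]
tcp_rot: [[0.066, 0.998, 0.0], [0.998, -0.066, 0.005], [0.005, -0.0, -1.0]]
force: [0.3, 11.6, 0.2]
opening: 0.006
```

The turnbutton met its stop (11.6 N). I'll back off, withdraw and check numerically.

Emit:
{"name": "arm_command", "arguments": {
  "targets": [
    {"offset": [1.0, 0, 0], "rot": [0, 0, 0], "gripper": 1},
    {"offset": [1.5, 0, 0], "rot": [0, 0, 0], "gripper": 1},
    {"offset": [1.5, 0, -5], "rot": [0, 0, 0], "gripper": 1},
    {"offset": [1.5, 0, -10], "rot": [0, 0, 0], "gripper": 1},
    {"offset": [5, -4, -14], "rot": [0, 0, 0], "gripper": 1},
    {"offset": [10, -6, -14], "rot": [0, 0, 0], "gripper": 1},
    {"offset": [14, -6, -14], "rot": [0, 0, 0], "gripper": 1},
    {"offset": [14, -6, -14], "rot": [0, 0, 0], "gripper": 1}
  ]
}}

```text
time_s: 23.95
position: [0.4785, 0.2388, 0.2875]
tcp_rot: [[0.058, 0.998, 0.003], [0.998, -0.058, 0.002], [0.003, 0.003, -1.0]]
force: [-0.7, -0.5, 0.4]
opening: 0.004
```

Run:
```python
from go import *
s=bot.read_state();print(s['position'],s['force'])
x,y,w=CASE; Rm=np.array([[np.cos(w),np.sin(w)],[-np.sin(w),np.cos(w)]])
for n in('scene','top'):
    c=cap(n,n[0]+'9'); f=c['frame']; h=cv2.cvtColor(f,cv2.COLOR_RGB2HSV)
    m=((h[...,0]>12)&(h[...,0]<32)&(h[...,1]>150)&(h[...,2]>60)).astype(np.uint8)
    poly=proj(c,[W(*p) for p in((-125,-60,85),(40,-60,85),(40,60,85),(-125,60,85))]).astype(np.int32)
    k=np.zeros_like(m);cv2.fillPoly(k,[poly],1)
    nn,L,st,ct=cv2.connectedComponentsWithStats(m&k)
    for i in range(1,nn):
        if st[i,4]>8:
            q=np.argwhere(L==i)[:,::-1]; P=(unproj(c,q,.082)[:,:2]-[x,y])@Rm.T*1000
            r=cv2.minAreaRect(P.astype(np.float32)); print(n,st[i,4],'case bbox',P.min(0).round(),P.max(0).round(),r)
a=pickle.load(open('pics/s4.pkl','rb'))['frame'].astype(int);b=pickle.load(open('pics/s9.pkl','rb'))['frame'].astype(int)
c=pickle.load(open('pics/s9.pkl','rb'))
V=[(pickle.load(open('pics/%s.pkl'%n,'rb'))) for n in('scene0','s9')]
for nm,p,hh in(('a',[.449,.2],.1),('b',[.433,-.03],.09),('c',[.47,-.2925],.05),):
    g=[v['frame'].astype(np.float32).mean(2) for v in V]
    u=proj(V[0],[[*p,hh/2]])[0].astype(int); T=g[0][u[1]-16:u[1]+16,u[0]-11:u[0]+12]; S=g[1][u[1]-24:u[1]+24,u[0]-19:u[0]+20]
    R_=cv2.matchTemplate(S,T,cv2.TM_CCOEFF_NORMED); print(nm,R_.max().round(2),np.array(cv2.minMaxLoc(R_)[3])-8)
```

```text
[0.4784562  0.23876914 0.28747348] [-0.7365092  -0.54271878  0.37991321]
scene 85 case bbox [-83. -10.] [-29.   7.] ((-56.02463912963867, -1.5816526412963867), (17.071332931518555, 53.50469207763672), 88.1380615234375)
top 56 case bbox [-72.  -7.] [-37.   3.] ((-54.81959533691406, -2.366065502166748), (9.086921691894531, 34.80112075805664), 88.30565643310547)
a 1.0 [0 0]
b 0.94 [0 0]
c 1.0 [0 0]
```

```bash
python3 -c "
from h import *
print(ticket.hand_in())"
```

```text
the job is handed in; nothing more can be done
None
```

I slid the comb home into the sleeve, shut the lid, and then turned the turnbutton in across it. I handed the job in at about 24 s on the robot's clock; no verdict came back.

**How it went:**
- **Lid moved first:** it leaned too far forward for the gripper, so I nudged it back a little with the gripper body before placing the comb.
- **Comb:** I set it flat in the tray, squared it up with two fingers and pushed it in from its end until it met the stop.
- **Lid:** I swung it shut from behind.
- **Turnbutton:** I swept it clockwise to its stop.

**Last checks:**
- **Comb:** it stopped firmly at 15 N, and the picture then showed about 47–50 mm sticking out. I couldn't see it again once the lid was shut.
- **Lid:** my fingertip stopped on it at 69 mm above the dressing top under 7 N, and a picture taken before I turned the turnbutton showed it flat on the case.
- **Turnbutton:** it stopped firmly at 11.6 N. Both cameras then showed it within about 2° of square.
- **Bottles:** a, b and c showed no shift in the before-and-after comparison. I didn't measure bottle_d, but the arm never went near it.
- **Robot:** it ended clear of everything.

None of these checks failed. My first fit of the case position was 2–3 mm off, and I corrected it from the wrist camera before placing the comb.

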